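# Light the tying bench at full brightness

## Task

Switch on the magnifier lamp by pressing down the raised end (nearest the lamp's neck) of the rocker switch on its foot, then press the larger of the two round buttons (brighter) and keep it down for at least two seconds, so that the lamp goes up to full brightness. Press gently with the fingertips, do not press the smaller round button (dimmer), leave everything else on the bench where it is without lifting or shifting it, and finish with the hand drawn clear.

Things in the scene. Friction and masses are not known exactly. Their poses are not given: they have to be found in the camera images.
- lamp: White magnifier lamp, fixed. Foot: flat oval 250 mm long (own x) by 150 wide, flat top 30 mm above the table; origin on the table under its middle. x points from the control end to the neck, z up. Neck (92 mm wide) rises at x = +82 mm, its head hangs beyond it. Grey controls in a row at x = -55 mm: rocker at y = 0, larger round button (brighter) y = +48, smaller (dimmer) y = -48 mm
- lamp_head (a point): centre of the lamp's round head, at x = +245 mm in the lamp's frame, 345 mm above the table (head 200 mm across, 35 mm thick); the fly-tying vise, fixed, up to 220 mm high, stands under it and is to be left alone
- rocker (a joint): Rocker switch, 32 mm along the lamp's x, 22 mm wide, pivot at its middle about the lamp's y. 0 rad = off: end towards the neck stands up, tip 8 mm above the foot's top. 0.30 = fully on: that half lies level 3 mm above the foot's top, the other end stands up. Counts as on above 0.24. Takes about 3 N near the raised end; stays where left
- rocker_raised_end (a point): point on the top face of the rocker's half towards the neck, about 12 mm from the pivot, where to press; 6.5 mm above the foot's top while off, 3 mm when on
- bright (a joint): Larger round button (brighter): travel pressed down, 0 = up, 0.004 m = fully down; counts as pressed beyond 0.002. Springs back by itself; 1.8 N to start moving, 3 N at 2 mm, 4.2 N fully down
- bright_top (a point): centre of the flat top of the larger round button: 26 mm across, top 7 mm above the foot's top while up, 37 mm above the table
- dim (a joint): Smaller round button (dimmer), not to be pressed: travel down, 0 = up, 0.004 m = fully down
- dim_top (a point): centre of the flat top of the smaller round button: 16 mm across, top 7 mm above the foot's top while up
- spool_foot: thread spool, 22 mm across, 28 mm high, upright on the lamp's foot between the controls and the neck; origin under its centre
- spool_table: thread spool like the other, upright on the table near the lamp's foot; origin under its centre
- varnish: small glass varnish bottle with a black cap, 32 mm across, 58 mm high, upright near the lamp's foot; origin under its centre
- puck: pale round foam puck with a fly on it, 80 mm across, 23 mm high (fly to 33 mm); origin under its centre
- bodkin: needle with a square aluminium handle, 120 mm long, 9 mm high, lying beside the lamp's foot along its own x; origin on the table under the handle near the needle
- pliers: red-handled pliers, 155 mm long, 12 mm high, lying along their own x; origin under the pivot
- scissors: small scissors with brass rings, 120 mm long, 7 mm high, lying along their own x; origin under the pivot
- bobbin: bobbin holder (spool in a wire yoke with a brass tube), 100 mm long, 23 mm high, lying along its own x; origin on the table

How it is judged:
On the way, in this order (a step that is already met when the one before it is completed fails the run):
1. the rocker switch is pressed over to on (value of joint rocker above 0.24 rad), for 0.1 s.
2. with the lamp on, the larger round button is held down for two seconds (value of joint rocker above 0.24 rad and value of joint bright above 0.002 m), for 2 s.
At the end, for the whole second after the job is handed in: rocker on (above 0.24 rad), both round buttons up again (less than 1 mm down), every loose thing within 15 mm of where it stood (value of joint rocker above 0.24 rad and value of joint each of bright, dim below 0.001 m and distance of each of spool_foot, spool_table, varnish, puck, bodkin, pliers, scissors, bobbin from where it was at the start of the episode below 0.015 m); the robot touches nothing.
It fails at once if the smaller round button (dimmer) is pressed more than 1.5 mm (value of joint dim above 0.0015 m).
It fails at once if the fingers push on the lamp or its controls with more than 30 N (contact force between the fingers and lamp above 30 N).
It fails at once if a loose thing on the bench or on the lamp's foot is shifted or lifted by more than 15 mm (distance of any of spool_foot, spool_table, varnish, puck, bodkin, pliers, scissors, bobbin from where it was at the start of the episode above 0.015 m).
It also fails if it takes over 37 s, if anything falls off the work surface, if the arm or the gripper's body presses on something with over 40 N, if the wrist force passes 120 N, or if a joint passes its speed limit or range.

## Robot

A 6-joint arm with a two-finger parallel gripper is mounted at the origin on the work surface. World frame = base frame: x ahead of the robot, y to its left, z up, the work surface at z = 0. Lengths are in m, angles in rad, forces in N, time in s.
With the tool pointing down it reaches from about 0.275 to 0.75 m from the base axis. Payload 10.2 kg.
Tool frame: the origin (TCP) lies midway between the tips of the shut fingers; the grasp point (between the pads) lies 19 mm behind it; z points along the fingers, y is the line along which they close (so a half turn about z gives the same grasp; the last joint's range is limited). The gripper opens to 88 mm and grips with 3 to 60 N. Pads are 18 mm wide; open, the fingers measure 123 mm over their backs; the gripper's body (75 mm by 187 mm) begins 45 mm behind the grasp point.
Start: joints at [-1.412, 0.313, 1.498, -0, 1.331, -0.223], TCP at [0.196, -0.487, 0.239] pointing down, gripper open.
Joint ranges: [-2.94, 2.94], [-0.97, 2.17], [0.19, 2.56], [-1.23, 4.37], [0.02, 3.11], [-2.88, 2.88]. Speed limits (rad/s): [2.39, 2.39, 3.01, 3.14, 3.14, 3.14].

## Interface

Orientations are given as a rotation vector (axis times angle).
In Python, from rig import ctrl gives the robot as it stands. The module is installed in compiled form; this text tells all that it offers.
- The arm moves only by the tool apply_moves, never from a script. Its argument "commands" is one flat list of numbers, 5 for each row, row after row: the shift along the tool's x, y, z in mm, then the turn about the tool's z in rad, then the gripper command: -1 is shut, 1 is fully open, values between are in proportion. A call has 1 to 8 rows; each row is the pose to reach, as a shift and turn from the pose commanded when the call began, along the tool's axes at that moment; what a row does not reach only later rows make up. A row lasts 1/10 s, in which the tool goes at most 50 mm and 8.59 degrees, less where a joint would pass 70% of its speed; a pose out of reach is approached as far as the arm can. A call with a gripper value outside its range is refused whole. The fingers move at their own pace and stop on an object; "grip_force" is the grip in N (left out, the last holds). Time passes only in rows, so rows that repeat a pose let the fingers close. It gives the time, the measured TCP pose, the force, the opening and the grip force at its end, in the units of the state.
- ctrl.read_state(): the state, without advancing time (a new reading comes with each control period).
- ctrl.camera(name): name is "scene" or "top"; returns (picture, depth): 480x640x3 uint8, red, green, blue; 480x640 float32, m along the optical axis (not along the pixel's ray), 0 where there is no reading.
- ctrl.camera_model(name): a dict with "fov_y" (degrees; the focal length in pixels is half the picture's height over the tangent of half this angle, whatever the lens; pixels are square), "cx", "cy" (the principal point, pixels), "camera_from_world" (4x4, takes a point from world to camera coordinates). Camera axes: x right, y down, z forward; pixel columns grow to the right and rows downward; lengths in m; the calibration is good to about 2 mm. A picture is of the moment at which its call begins. camera_model takes no time and is no camera call.
- ctrl.finish_job(): hands the job in; it is judged then, once.
The state is a dict: "time_s": time; "qpos": joint angles; "qvel": joint speeds; "joint_torque": joint torques, N m; "tool_pos": TCP position; "ee_rot": TCP orientation; "contact_force": force on the tool from outside, world axes, zero at the start; "wrist_torque": the same for the moment, N m; "finger_gap": opening from 0.0 (shut) to 1.0 (fully open); "grip_force": force on a finger pad.
Only numpy, scipy, OpenCV 4.12 (cv2) and the standard library are available. Lean on these libraries where they do the work, as an engineer would, in place of code of your own. Each camera call takes 0.05 s, during which the arm holds its last target. There are 200 camera calls.

## Working session

There is one attempt and no reset: what is moved stays moved. The work goes in short steps, Python scripts to look and compute and a tool call to move; the robot and the scene stay as the last step left them, time stands still between calls to the robot, and variables do not carry over. Pictures are saved under pics/ and viewed, at most 10 in all, crops included, and the job is handed in when it is done.

Besides the shell and the picture viewer there is one more tool, called after ">>>" as name(argument=value, ...) on one line, values as JSON. apply_moves: Moves the arm, as the interface text tells. Its arguments: {"type":"object","properties":{"commands":{"type":"array","items":{"type":"number"}},"grip_force":{"type":"number"}},"required":["commands"]}

```bash
mkdir -p pics; python3 - <<'E'
from rig import ctrl
import cv2,numpy as np
for n in("scene","top"):
    p,d=ctrl.camera(n); cv2.imwrite(f"pics/{n}0.png",p[:,:,::-1]); np.save(n+"_d.npy",d); np.save(n+"_p.npy",p)
    m=ctrl.camera_model(n); print(n,m["fov_y"],m["cx"],m["cy"],np.round(m["camera_from_world"],3).tolist(),(d>0).mean())
s=ctrl.read_state(); print(s)
E
```

```text
scene 54.796919733202635 323.0572337162648 242.33106132586147 [[0.297, 0.955, 0.012, -0.209], [0.754, -0.227, -0.617, -0.241], [-0.586, 0.192, -0.787, 1.542], [0.0, 0.0, 0.0, 1.0]] 0.9959635416666667
top 45.127020655597114 321.0004095929192 239.55782038575805 [[-0.009, -1.0, -0.008, 0.055], [-0.987, 0.01, -0.161, 0.562], [0.161, 0.007, -0.987, 1.559], [0.0, 0.0, 0.0, 1.0]] 0.9959440104166667
{'time_s': 0.1, 'qpos': array([-1.41237057e+00,  3.13356619e-01,  1.49833104e+00,  2.04170587e-05,
        1.33100973e+00, -2.23410805e-01]), 'qvel': array([-3.71276858e-05, -3.28272083e-03, -4.07802707e-03,  8.31799004e-04,
       -8.22523206e-05, -2.20297236e-04]), 'joint_torque': array([ 2.83759247e-03, -4.02807605e+01, -2.52642453e+01,  6.95636286e-02,
        3.42294818e-02, -4.90921207e-05]), 'tool_pos': array([ 0.19558202, -0.48697968,  0.23824877]), 'ee_rot': array([-3.08342915e+00, -5.95933519e-01, -8.74769377e-05]), 'contact_force': array([-0.85000952, -0.87818934, -0.75368913]), 'wrist_torque': array([ 0.01213758,  0.0784436 , -0.03984052]), 'grip_force': 0.0, 'finger_gap': 0.9997042480914223}
```

View pics/scene0.png

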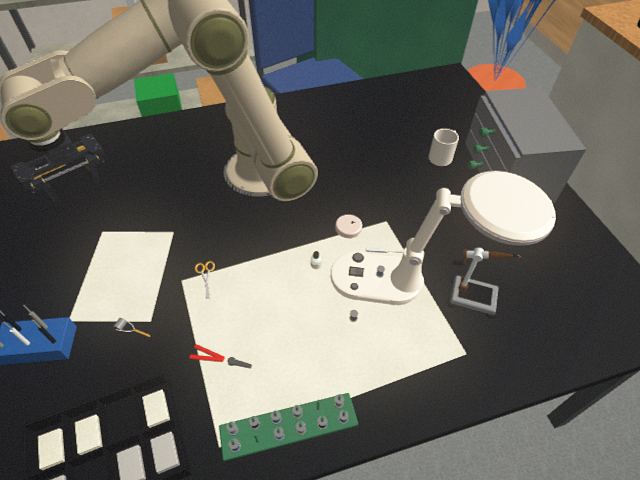

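View pics/top0.png

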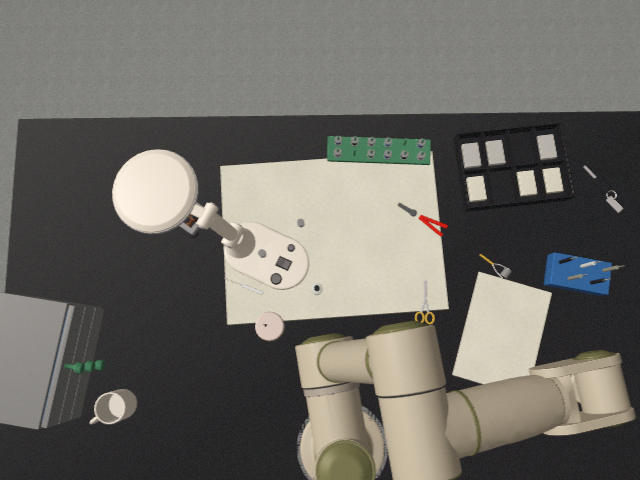

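The scene view shows the lamp foot at about (375,275): larger button (358,257), rocker (356,272), smaller button (354,286). In the top view they are at about (276,279), (284,264) and (291,248), with the foot spool at (263,253). Next I'll find exact centroids.

```bash
cat > h.py <<'E'
import numpy as np,cv2
from rig import ctrl
def cast(n,uv,z):
    m=ctrl.camera_model(n); T=np.array(m["camera_from_world"]); f=240/np.tan(np.radians(m["fov_y"]/2))
    r=T[:3,:3].T@np.array([(uv[0]-m["cx"])/f,(uv[1]-m["cy"])/f,1]); c=-T[:3,:3].T@T[:3,3]
    return c+r*(z-c[2])/r[2]
E
python3 - <<'E'
from h import *
ims=[]
for n,(x0,y0,x1,y1) in dict(scene=(325,240,425,310),top=(215,215,315,295)).items():
    p=np.load(n+"_p.npy"); c=p[y0:y1,x0:x1]; g=c.max(2)
    m=(g<140).astype(np.uint8); k,l,s,ce=cv2.connectedComponentsWithStats(m)
    print(n)
    for i in range(1,k):
        if s[i,4]>12:
            uv=ce[i]+[x0,y0]; print(uv.round(1),s[i,2:5],cast(n,uv,.037).round(4),int(np.median(g[l==i])))
    b=cv2.resize(c,None,fx=5.5 if n=="scene" else 5.5,fy=5.5,interpolation=cv2.INTER_CUBIC)[:,:,::-1]
    b=cv2.resize(b,(400,int(b.shape[0]*400/b.shape[1]))); b=cv2.copyMakeBorder(b,0,600-b.shape[0],0,0,0); ims.append(b)
cv2.imwrite("pics/crop.png",np.hstack(ims)[:340])
E
```

```text
scene
[404.3 244.1] [11 16 69] [0.4523 0.3184 0.037 ] 69
[414.1 243.7] [10 11 44] [0.4591 0.3455 0.037 ] 137
[423.4 266.2] [ 3 36 66] [0.538  0.3376 0.037 ] 64
[357.6 257.1] [12  9 81] [0.4572 0.1762 0.037 ] 120
[398.7 265.3] [16 25 55] [0.5158 0.2741 0.037 ] 136
[413.6 261.7] [11  8 52] [0.5164 0.3181 0.037 ] 112
[355.8 271.2] [ 15  10 121] [0.5002 0.1556 0.037 ] 111
[379.5 273.3] [ 6  7 32] [0.5252 0.2144 0.037 ] 90
[353.8 286. ] [ 7  7 41] [0.5431 0.1344 0.037 ] 113
top
[228.1 249.1] [  40   80 1314] [0.5401 0.3086 0.037 ] 127
[300.9 223.2] [ 6  7 27] [0.6115 0.1052 0.037 ] 137
[290.9 247.5] [ 7  8 44] [0.5428 0.1335 0.037 ] 109
[262.9 253.4] [ 6  8 25] [0.5269 0.2115 0.037 ] 137
[283.3 262.9] [ 16  15 141] [0.4999 0.1545 0.037 ] 99
[275.8 278.4] [ 11  12 102] [0.4568 0.1752 0.037 ] 116
```

View pics/crop.png

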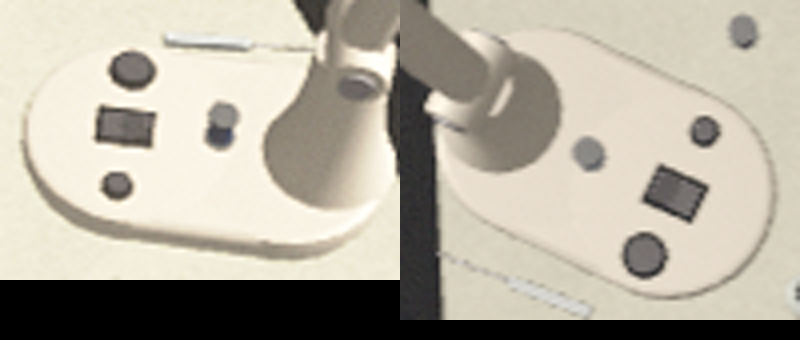

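```bash
cat >> h.py <<'E'
from scipy.spatial.transform import Rotation as R
B=np.array([.457,.1757,.037]);D=np.array([.543,.134,.037]);C=(B+D)/2
Y=(B-D)/np.linalg.norm(B-D);X=np.array([Y[1],-Y[0],0])
def go(p):
    s=ctrl.read_state(); r=R.from_rotvec(s["ee_rot"]).as_matrix()
    a=-r.T@Y; turn=-np.arctan2(a[0],a[1])
    print("shift mm",((p-s["tool_pos"])@r*1e3).round(1),"turn",turn.round(3),"pos",s["tool_pos"].round(4),"F",s["contact_force"].round(2),s["time_s"])
P=C+.0125*X
E
python3 - <<'E'
from h import *
q=P.copy();q[2]=.12;go(q);print(P,B, cast("top",(262.9,253.4),.058),cast("scene",(379.5,270),.058))
E
```

```text
shift mm [ 530.9 -490.5  118.9] turn -0.737 pos [ 0.1956 -0.487   0.2382] F [-0.85 -0.88 -0.75] 0.1
[0.50545374 0.16609752 0.037     ] [0.457  0.1757 0.037 ] [0.52410659 0.2092008  0.058     ] [0.52793221 0.21078156 0.058     ]
```

>>> apply_moves(commands=[531, -490, 0, -0.737, -1, 531, -490, 0, -0.737, -1, 531, -490, 0, -0.737, -1, 531, -490, 0, -0.737, -1, 531, -490, 0, -0.737, -1, 531, -490, 0, -0.737, -1, 531, -490, 0, -0.737, -1, 531, -490, 0, -0.737, -1], grip_force=10)

```text
time_s: 0.9
tool_pos: [0.3676, -0.124, 0.2387]
ee_rot: [2.663, 1.666, 0.0]
contact_force: [0.7, -0.8, 0.2]
finger_gap: 0.297
grip_force: 0.0
```

```bash
python3 - <<'E'
from h import *
q=P.copy();q[2]=.12;go(q)
E
```

```text
shift mm [321.1  -2.9 118.7] turn -0.001 pos [ 0.3676 -0.124   0.2387] F [ 0.7  -0.81  0.17] 0.9
```

>>> apply_moves(commands=[310, -3, 0, 0, -1, 310, -3, 0, 0, -1, 310, -3, 0, 0, -1, 310, -3, 0, 0, -1, 310, -3, 0, 0, -1, 310, -3, 0, 0, -1, 310, -3, 60, 0, -1, 310, -3, 60, 0, -1])

```text
time_s: 1.7
tool_pos: [0.498, 0.1553, 0.1743]
ee_rot: [-2.658, -1.668, 0.011]
contact_force: [0.2, -0.6, -0.4]
finger_gap: 0.004
grip_force: 0.0
```

>>> apply_moves(commands=[0, 0, 0, 0, -1, 0, 0, 0, 0, -1, 0, 0, 0, 0, -1])

```text
time_s: 2.0
tool_pos: [0.5007, 0.1534, 0.1806]
ee_rot: [2.663, 1.665, 0.004]
contact_force: [0.6, 0.7, 0.2]
finger_gap: 0.008
grip_force: 0.0
```

```bash
python3 - <<'E'
from h import *
q=P.copy();q[2]=.06;go(q)
p,_=ctrl.camera("scene");cv2.imwrite("pics/a.png",cv2.resize(p[170:320,280:480],(800,600),interpolation=cv2.INTER_CUBIC)[:,:,::-1])
E
```

```text
shift mm [ 13.3  -1.5 120.6] turn -0.002 pos [0.5007 0.1534 0.1806] F [0.6  0.68 0.19] 2.0
```

View pics/a.png

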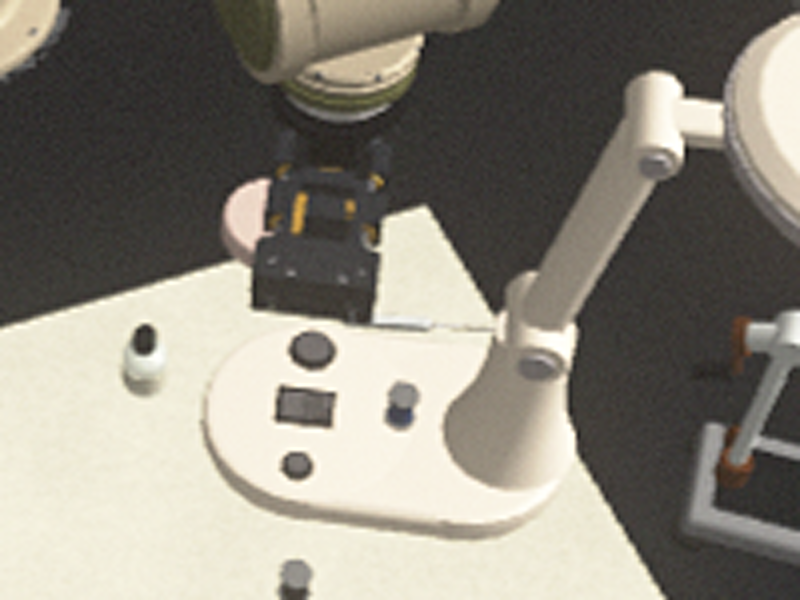

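The hand hovers clear of everything: gripper at (315,270), rocker at (305,405), larger button at (312,350). Descending above the raised end.

>>> apply_moves(commands=[13, -1.5, 45, 0, -1, 13, -1.5, 90, 0, -1, 13, -1.5, 127, 0, -1, 13, -1.5, 127, 0, -1, 13, -1.5, 127, 0, -1, 13, -1.5, 127, 0, -1])

```text
time_s: 2.65
tool_pos: [0.5058, 0.1666, 0.0543]
ee_rot: [2.661, 1.666, 0.006]
contact_force: [0.4, 0.2, 0.7]
finger_gap: 0.002
grip_force: 0.0
```

```bash
python3 - <<'E'
from h import *
q=P.copy();q[2]=.033;go(q)
E
```

```text
shift mm [-0.6 -0.2 21.3] turn -0.001 pos [0.5058 0.1666 0.0543] F [0.42 0.21 0.67] 2.65
```

>>> apply_moves(commands=[-0.5, 0, 8, 0, -1, -0.5, 0, 15, 0, -1, -0.5, 0, 17, 0, -1, -0.5, 0, 17, 0, -1, -0.5, 0, 17, 0, -1])

```text
time_s: 3.15
tool_pos: [0.5039, 0.1661, 0.0346]
ee_rot: [-2.663, -1.667, 0.001]
contact_force: [0.7, 0.7, 0.3]
finger_gap: 0.006
grip_force: 0.0
```

>>> apply_moves(commands=[0, 0, 1, 0, -1, 0, 0, 2, 0, -1, 0, 0, 3, 0, -1, 0, 0, 3, 0, -1, 0, 0, 3, 0, -1])

```text
time_s: 3.65
tool_pos: [0.5042, 0.1663, 0.0332]
ee_rot: [2.662, 1.667, 0.001]
contact_force: [-6.3, 0.2, 17.8]
finger_gap: 0.006
grip_force: 9.0
```

Bottomed at z≈0.033 with 18 N, so the rocker should be on. I'll lift and look.

>>> apply_moves(commands=[0, 0, -1, 0, -1, 0, 0, -40, 0, -1, 0, 0, -80, 0, -1, -60, 0, -120, 0, -1, -110, 0, -150, 0, -1, -110, 0, -150, 0, -1, -110, 0, -150, 0, -1])

```text
time_s: 4.35
tool_pos: [0.4561, 0.0652, 0.1837]
ee_rot: [2.663, 1.662, 0.004]
contact_force: [0.7, -0.0, -0.8]
finger_gap: 0.007
grip_force: 0.0
```

```bash
python3 - <<'E'
from h import *
q=B.copy();q[2]=.05;go(q)
p,d=ctrl.camera("scene");cv2.imwrite("pics/b.png",np.hstack([cv2.resize(i[240:310,325:405],(400,350),interpolation=cv2.INTER_CUBIC) for i in (np.load("scene_p.npy"),p)])[:,:,::-1])
E
```

```text
shift mm [ 99.5 -48.2 133.6] turn -0.003 pos [0.4561 0.0652 0.1837] F [ 0.73 -0.01 -0.79] 4.35
```

View pics/b.png

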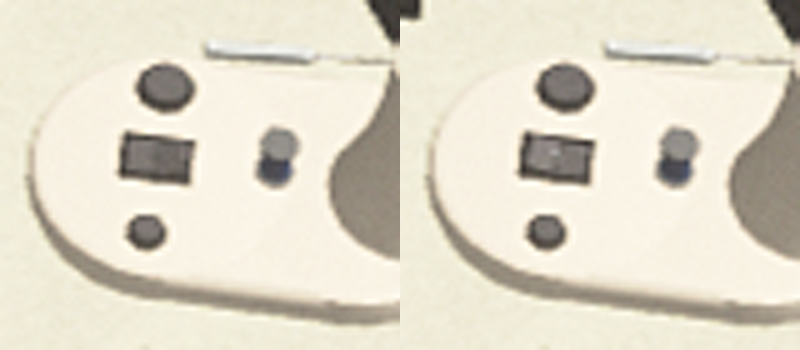

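The right panel shows that the rocker's faces at (555,158) have swapped shade, so it has tipped over; the spool at (678,145) and the buttons haven't moved. On to the larger button.

>>> apply_moves(commands=[50, -24, 0, 0, -1, 99.5, -48, 0, 0, -1, 99.5, -48, 50, 0, -1, 99.5, -48, 100, 0, -1, 99.5, -48, 128, 0, -1, 99.5, -48, 128, 0, -1, 99.5, -48, 128, 0, -1, 99.5, -48, 128, 0, -1])

```text
time_s: 5.2
tool_pos: [0.4574, 0.178, 0.0552]
ee_rot: [2.662, 1.667, 0.004]
contact_force: [0.0, -0.1, 0.8]
finger_gap: 0.006
grip_force: 0.0
```

```bash
python3 - <<'E'
from h import *
q=B.copy();q[2]=.0335;go(q)
E
```

```text
shift mm [-2.3  0.6 21.7] turn -0.0 pos [0.4574 0.178  0.0552] F [ 0.03 -0.07  0.82] 5.2
```

>>> apply_moves(commands=[-2, 0.5, 8, 0, -1, -2, 0.5, 16, 0, -1, -2, 0.5, 20, 0, -1, -2, 0.5, 20, 0, -1, -2, 0.5, 20, 0, -1])

```text
time_s: 5.7
tool_pos: [0.4561, 0.1755, 0.0338]
ee_rot: [2.662, 1.667, 0.0]
contact_force: [-0.4, -1.7, 3.4]
finger_gap: 0.007
grip_force: 1.9
```

>>> apply_moves(commands=[0, 0, 0.5, 0, -1, 0, 0, 1, 0, -1, 0, 0, 1, 0, -1])

```text
time_s: 6.0
tool_pos: [0.4562, 0.1755, 0.0333]
ee_rot: [2.662, 1.667, 0.001]
contact_force: [-2.4, -2.8, 10.3]
finger_gap: 0.004
grip_force: 5.3
```

The button is at its stop (10 N). Holding.

>>> apply_moves(commands=[0, 0, 0, 0, -1, 0, 0, 0, 0, -1, 0, 0, 0, 0, -1, 0, 0, 0, 0, -1, 0, 0, 0, 0, -1, 0, 0, 0, 0, -1, 0, 0, 0, 0, -1, 0, 0, 0, 0, -1])

```text
time_s: 6.8
tool_pos: [0.4562, 0.1755, 0.0333]
ee_rot: [2.662, 1.667, 0.001]
contact_force: [-2.2, -3.0, 11.3]
finger_gap: 0.007
grip_force: 5.4
```

>>> apply_moves(commands=[0, 0, 0, 0, -1, 0, 0, 0, 0, -1, 0, 0, 0, 0, -1, 0, 0, 0, 0, -1, 0, 0, 0, 0, -1, 0, 0, 0, 0, -1, 0, 0, 0, 0, -1, 0, 0, 0, 0, -1])

```text
time_s: 7.6
tool_pos: [0.4562, 0.1755, 0.0334]
ee_rot: [2.662, 1.667, 0.001]
contact_force: [-1.7, -2.8, 11.0]
finger_gap: 0.004
grip_force: 5.4
```

>>> apply_moves(commands=[0, 0, 0, 0, -1, 0, 0, 0, 0, -1, 0, 0, 0, 0, -1, 0, 0, 0, 0, -1, 0, 0, 0, 0, -1, 0, 0, 0, 0, -1, 0, 0, 0, 0, -1, 0, 0, 0, 0, -1])

```text
time_s: 8.4
tool_pos: [0.4562, 0.1755, 0.0333]
ee_rot: [2.662, 1.667, 0.001]
contact_force: [-1.9, -2.1, 11.5]
finger_gap: 0.005
grip_force: 5.4
```

```bash
python3 - <<'E'
from h import *
p,d=ctrl.camera("top");cv2.imwrite("pics/c.png",p[100:340,60:460,::-1])
E
```

```text
(no output)
```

View pics/c.png

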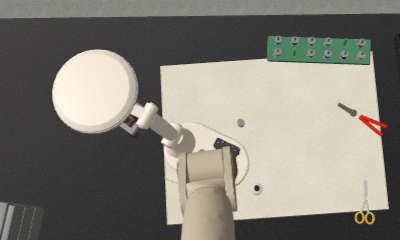

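The hand is on the button at (215,165), and nothing around it has moved; the lamp's light can't be seen from above. It has been held for over 2.5 s, so I'll withdraw.

>>> apply_moves(commands=[0, 0, -2, 0, -1, 0, 0, -40, 0, -1, 0, 0, -90, 0, -1, 0, 0, -130, 0, -1, -50, 0, -160, 0, -1, -100, 0, -170, 0, -1, -140, 0, -170, 0, -1, -140, 0, -170, 0, -1])

```text
time_s: 9.25
tool_pos: [0.3934, 0.0465, 0.203]
ee_rot: [2.667, 1.66, 0.0]
contact_force: [0.8, -0.3, -0.2]
finger_gap: 0.006
grip_force: 0.0
```

>>> apply_moves(commands=[-40, 0, 0, 0, -1, -40, 0, 0, 0, -1, -40, 0, 0, 0, -1, -40, 0, 0, 0, -1])

```text
time_s: 9.65
tool_pos: [0.3777, 0.0146, 0.2026]
ee_rot: [-2.662, -1.668, -0.0]
contact_force: [-0.5, 1.5, -0.9]
finger_gap: 0.005
grip_force: 0.0
```

```bash
python3 - <<'E'
from h import *
go(B)
p,d=ctrl.camera("scene");cv2.imwrite("pics/d.png",np.hstack([cv2.resize(i[190:320,300:560],(400,200),interpolation=cv2.INTER_CUBIC) for i in (np.load("scene_p.npy"),p)]+[])[:,:,::-1])
cv2.imwrite("pics/d.png",np.vstack([cv2.imread("pics/d.png"),np.hstack([cv2.resize(i[240:310,325:405],(400,350),interpolation=cv2.INTER_CUBIC) for i in (np.load("scene_p.npy"),p)])[:,:,::-1]]))
E
```

```text
shift mm [179.6   1.2 165.6] turn 0.0 pos [0.3777 0.0146 0.2026] F [-0.54  1.46 -0.86] 9.65
```

View pics/d.png

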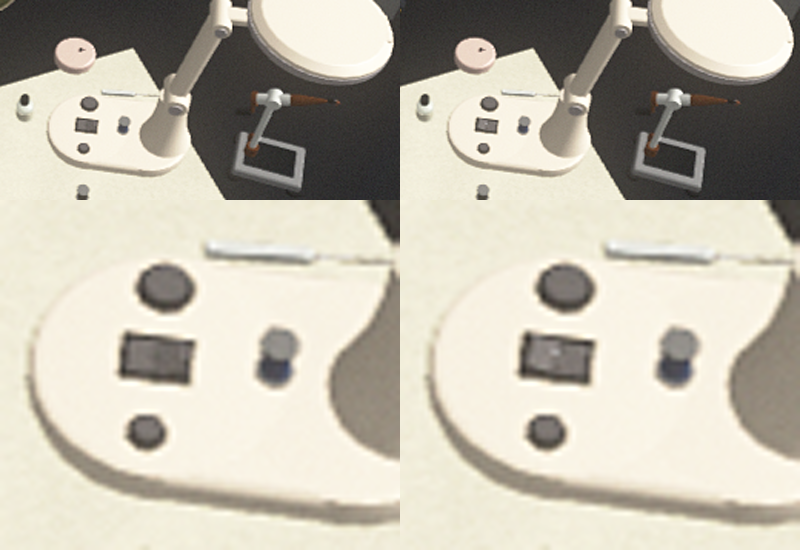

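The before/after views match except for the tipped rocker (555,358). Both buttons are up, the spools, varnish, puck and bodkin haven't moved, and the hand is clear.

```bash
python3 -c "
from rig import ctrl
print(ctrl.finish_job())"
```

```text
the job is handed in; nothing more can be done
None
```

I pressed the rocker over to on (18 N at its stop) and held the brighter button down for over 2 s, then drew the hand clear and handed the job in; the lamp's light itself never showed in the camera views, and no verdict came back.

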